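# Balance the weighted beam on the bamboo stand

## Robot

A 7-joint arm with a two-finger parallel gripper is mounted at the origin on the work surface. World frame = base frame: x ahead of the robot, y to its left, z up, the work surface at z = 0. Lengths are in m, angles in rad, forces in N, time in s.
With the tool pointing down it reaches from about 0.425 to 0.925 m from the base axis. Payload 6.8 kg.
Tool frame: the origin (TCP) lies midway between the tips of the shut fingers; the grasp point (between the pads) lies 19 mm behind it; z points along the fingers, y is the line along which they close (so a half turn about z gives the same grasp; the last joint's range is limited). The gripper opens to 85 mm and grips with 20 to 120 N. Pads are 22 mm wide; open, the fingers measure 114 mm over their backs; the gripper's body (76 mm by 85 mm) begins 54 mm behind the grasp point. The pads swing forward as they close: fully open they stand 13 mm farther back than shut.
Start: joints at [1.139, 0.477, 0.022, 1.555, -0.011, 1.109, -0.083], TCP at [0.215, -0.64, 0.231] pointing down, gripper open.
Joint ranges: [-2.96, 2.96], [-0.34, 2.1], [-1.41, 1.46], [0.24, 2.44], [-1.37, 4.51], [0.17, 1.92], [-2.96, 2.96]. Speed limits (rad/s): [2.39, 2.39, 3.14, 3.14, 3.14, 3.14, 3.14].

## Interface

Orientations are given as a rotation vector (axis times angle).
In Python, from bench import r gives the robot as it stands. The module is installed in compiled form; this text tells all that it offers.
- The arm moves only by the tool apply_moves, never from a script. Its argument "rows" is a list of rows, each a list of 6 numbers: the shift along the tool's x, y, z scaled (see below), then the turn, a rotation vector about the tool's x, y, z scaled (see below). A call has 1 to 5 rows; each row is the pose to reach, as a shift and turn from the pose commanded when the call began, along the tool's axes at that moment; what a row does not reach only later rows make up. The controller multiplies each number of a shift by 0.25 m and each number of a turn by 90 degrees. A row lasts 1/8 s, in which the tool goes at most 62.5 mm and 10.7 degrees, less where a joint would pass 70% of its speed; a pose out of reach is approached as far as the arm can. A call with a number of a shift or a turn outside -1 to 1 is refused whole. A call with a gripper value outside its range is refused whole. "claw" is the opening, from 0 (shut) to 1 (fully open), set as the call begins (left out, the last holds). The fingers move at their own pace and stop on an object; "newtons" is the grip in N (left out, the last holds). Time passes only in rows, so rows that repeat a pose let the fingers close. It gives the time, the measured TCP pose, the force, the opening and the grip force at its end, in the units of the state.
- r.get_obs(): the state, without advancing time (a new reading comes with each control period).
- r.grab_frame(name): name is "side" or "top"; returns a dict with "pixels" (480x640x3 uint8, red, green, blue), "intrinsics" (3x3 intrinsics, pixels), "dist" ([k1, k2, p1, p2, k3] as OpenCV has them; the pictures are not rectified), "eye" and "attitude" of the camera in the world. Camera axes: x right, y up, looking along -z (the intrinsics and any distortion apply to the point x, -y, -z); pixel columns grow to the right and rows downward; lengths in m; the calibration is good to about 2 mm. A picture is of the moment at which its call begins. There is no depth.
- r.hand_in(): hands the job in; it is judged then, once.
Trained networks look in a picture, given as the dict that the camera call returned (one of the last four; its "shot" number tells which), for a name from the list of things; names that differ only in an ending like _2 or _b are one class to them, and where a whole thing is asked for, a point or a joint stands for the part that bears it (a point fixed in the world has none). Each returns a list of dicts, best first, with "conf" (0 to 1); they miss things now and then, are a little off and sometimes report something else, mostly with a low value. They report only what shows in the picture. A call takes as long as a camera call. They do not tell look-alikes from the thing itself.
- r.search_frame(picture, thing): "rect" ([left, top, width, height] in pixels, round what is visible of it).
- r.outline_of(picture, thing): "pixels" (480x640 bool, what is visible of it) and "rect" ([left, top, width, height] in pixels, round what is visible of it).
- r.landmark_of(picture, thing): "point" ([column, row] in pixels: a listed point, or the origin of a listed thing).
The state is a dict: "clock": time; "joints": joint angles; "qvel": joint speeds; "tau": joint torques, N m; "tcp_pos": TCP position; "orientation": TCP orientation; "contact_force": force on the tool from outside, world axes, zero at the start; "moment": the same for the moment, N m; "grip_width": finger opening in m; "gripper_force": force on a finger pad.
Only numpy, scipy, OpenCV 4.12 (cv2) and the standard library are available. Lean on these libraries where they do the work, as an engineer would, in place of code of your own. Each camera call takes 0.05 s, during which the arm holds its last target. There are 200 camera calls.

## Task

For the lever homework, find the balance point of the wooden beam with the steel weight on it: lay the beam crosswise over the middle of the bamboo stand's top bar so that it rests level there on its own, touching nothing but the stand. Leave the stand standing and the other things on the table where they are.

Things in the scene. Friction and masses are not known exactly. Their poses are not given: they have to be found in the camera images.
- beam_mid (a point): Centre (mid-length, mid-width, half-way up) of a plain wooden beam, a flat batten 200 mm long (its x axis), 28 mm wide (y) and 16 mm thick (z up), with cross marks every 10 mm on its upper face. It lies flat on the table, in any direction. The wood weighs about 70 g.
- beam: The same beam, origin at the middle of its underside (8 mm below beam_mid), same axes.
- weight (a joint): Where the middle of the steel weight is (m along the beam's +x from mid-length). A saddle over the beam, 24 mm long, 37 mm wide, 6.5 mm proud on top, flush below, clamped tight (20 N to slide). It weighs about as much as the bare beam (70 g, give or take a tenth), so the two balance about half-way between mid-length and the weight's middle.
- stand_top (a point): Middle of the upper face of the top bar of the folding bamboo stand, a tent-shaped stand 80 mm high with a footprint of 100 x 114 mm, brass hinge pin and latch strap. The bar is flat on top, 100 mm long (the stand's x axis) and 20 mm wide (y), z up; this face is the fulcrum. The stand is loose, about 500 g.
- stand: The same stand, origin on the table under its middle (80 mm below stand_top), same axes.
- dish: Bystander: white ceramic dish, 120 mm across, 30 mm high; origin under its centre.
- canister: Bystander: steel lidded canister, 90 mm across, 118 mm high; origin under its centre.
- pencil_cup: Bystander: clear acrylic cup with pencils, 76 mm across, 175 mm high with the pencils; origin under its centre.
- winder: Bystander: blue plastic bobbin winder with a crank, 120 x 110 mm, 78 mm high; origin under the middle of its base.
- hoop: Bystander: bamboo embroidery hoop lying flat, 110 mm across, 12 mm high; origin at its centre on the table.
- mug: Bystander: blue ceramic mug, 80 mm across, 95 mm high; origin under its centre.
Mind the look-alikes: they are no part of the job. What is shaped like the beam but blue or green is not meant.

How it is judged:
At the end, for the whole second after the job is handed in: The beam rests on the stand alone (its centre 3 to 14 mm above the bar's upper face and within 45 mm of the bar's middle along the bar), level within 0.06 rad, crosswise within 0.4 rad, at rest; its weight is carried by the stand, which stands upright (angle between each of beam_mid, stand_top's own z axis and vertical below 0.06 rad and z of beam_mid in the frame of stand_top between 0.003 and 0.014 m and x of beam_mid in the frame of stand_top between -0.045 and 0.045 m and angle between the x axis of beam_mid and the y axis of stand_top, either way round below 0.4 rad and contact force between beam and stand above 0.9 N and linear speed of beam below 0.02 m/s and angular speed of beam below 0.1 rad/s); the robot touches nothing.
It fails at once if a bystander is shifted more than 30 mm (distance of any of dish, canister, pencil_cup, winder, hoop, mug from where it was at the start of the episode above 0.03 m).
It also fails if it takes over 38 s, if anything falls off the work surface, if the arm or the gripper's body presses on something with over 40 N, if the wrist force passes 120 N, or if a joint passes its speed limit or range.

## Working session

There is one attempt and no reset: what is moved stays moved. The work goes in short steps, Python scripts to look and compute and a tool call to move; the robot and the scene stay as the last step left them, time stands still between calls to the robot, and variables do not carry over. Pictures are saved under pics/ and viewed, at most 10 in all, crops included, and the job is handed in when it is done.

Besides the shell and the picture viewer there is one more tool, called after "Call:" as name(argument=value, ...), one argument or row to a line, values as JSON. apply_moves: Moves the arm, as the interface text tells. Its arguments: {"type":"object","properties":{"rows":{"type":"array","items":{"type":"array","items":{"type":"number"}}},"claw":{"type":"number"},"newtons":{"type":"number"}},"required":["rows"]}

```bash
mkdir -p pics
cat > h.py <<'E'
import numpy as np, cv2
from scipy.spatial.transform import Rotation as R
from bench import r
def Rm(a):
    a=np.array(a,float)
    return a if a.shape==(3,3) else (R.from_rotvec(a).as_matrix() if a.size==3 else R.from_quat(a).as_matrix())
def ray(f,p):
    u=cv2.undistortPoints(np.array([[p]],float),np.array(f["intrinsics"]),np.array(f["dist"]))[0,0]
    return np.array(f["eye"]),Rm(f["attitude"])@np.array([u[0],-u[1],-1])
def at_z(f,p,z):
    e,d=ray(f,p); return e+d*(z-e[2])/d[2]
def proj(f,P):
    c=(np.atleast_2d(P)-np.array(f["eye"]))@Rm(f["attitude"])
    c=c*[1,-1,-1]
    return cv2.projectPoints(c,np.zeros(3),np.zeros(3),np.array(f["intrinsics"]),np.array(f["dist"]))[0][:,0]
def save(f,n): cv2.imwrite("pics/"+n,f["pixels"][...,::-1])
E
python3 - <<'E'
from h import *
o=r.get_obs(); print({k:np.round(v,3) for k,v in o.items()})
for n in("top","side"):
    f=r.grab_frame(n); save(f,n+"0.png"); print(n,f["eye"],f["attitude"])
    for t,z in(("beam_mid",.008),("weight",.008),("stand_top",.08),("stand",0),("dish",0),("canister",0),("pencil_cup",0),("winder",0),("hoop",0),("mug",0)):
        for d in r.landmark_of(f,t)[:3]: print(t,round(d["conf"],2),np.round(d["point"],1),np.round(at_z(f,d["point"],z)[:2],3))
E
```

```text
{'clock': np.float64(0.0), 'joints': array([ 1.139,  0.478,  0.022,  1.556, -0.012,  1.109, -0.083]), 'qvel': array([-0.001, -0.001, -0.   ,  0.002, -0.001,  0.001,  0.   ]), 'tau': array([-1.0000e-03, -5.9646e+01,  1.6070e+00, -2.8120e+01,  1.2000e-02,
        9.0000e-03, -0.0000e+00]), 'tcp_pos': array([ 0.215, -0.639,  0.23 ]), 'orientation': array([-3.099e+00, -5.060e-01,  1.000e-03]), 'contact_force': array([-0.415,  0.164,  0.767]), 'moment': array([ 0.035, -0.015, -0.044]), 'gripper_force': np.float64(0.0), 'grip_width': np.float64(0.086)}
top [0.21874316 0.04708518 1.50426711] [ 0.15664538 -0.17209274 -1.65240828]
beam_mid 0.74 [394.5 257.1] [ 0.471 -0.19 ]
beam_mid 0.69 [522.5 322.2] [ 0.267 -0.507]
beam_mid 0.62 [437.  320.6] [ 0.291 -0.282]Traceback (most recent call last):
  File "<stdin>", line 6, in <module>
ValueError: it knows: beam, beam_mid, canister, dish, hoop, mug, pencil_cup, stand, stand_top, winder
```

Run:
```python
from h import *
for n in("top","side"):
    f=r.grab_frame(n); save(f,n+"1.png"); print(n,f["eye"],f["attitude"])
    for t,z in(("beam_mid",.008),("stand_top",.08),("stand",0),("dish",0),("canister",0),("pencil_cup",0),("winder",0),("hoop",0),("mug",0)):
        for d in r.landmark_of(f,t)[:3]: print(t,round(d["conf"],2),np.round(d["point"],1),np.round(at_z(f,d["point"],z)[:2],3))
```

```text
top [0.21874316 0.04708518 1.50426711] [ 0.15664538 -0.17209274 -1.65240828]
beam_mid 0.91 [242.2 340.7] [0.284 0.236]
beam_mid 0.86 [396.1 254.4] [ 0.478 -0.195]
beam_mid 0.72 [522.5 323.7] [ 0.263 -0.507]
stand_top 0.67 [237.5 243.1] [0.531 0.224]
stand 0.95 [239.4 248.1] [0.534 0.23 ]
dish 0.75 [319.1 176.8] [ 0.719 -0.006]
canister 0.61 [449.9 173.7] [ 0.696 -0.375]
pencil_cup 0.58 [210.1 179.4] [0.738 0.3  ]
winder 0.91 [115.3 276.9] [0.484 0.569]
hoop 0.66 [315.5 288.2] [0.406 0.031]
mug 0.81 [507.7 249.6] [ 0.465 -0.502]
side [0.2586126  0.96602973 1.19462655] [ 0.14398698 -1.01363802 -2.73286356]
beam_mid 0.95 [421.3 189.4] [ 0.28  -0.271]
beam_mid 0.93 [434.1 138.1] [ 0.271 -0.507]
beam_mid 0.76 [396.2 341.1] [0.271 0.241]
stand_top 0.8 [286.8 295.4] [0.536 0.224]
stand 0.66 [292.4 319.5] [0.523 0.236]
dish 0.76 [250.9 237. ] [0.704 0.008]
dish 0.27 [199.6 319.9] [0.741 0.288]
canister 0.66 [291.8 149.7] [ 0.693 -0.363]
canister 0.54 [271.6 453.9] [0.477 0.557]
pencil_cup 0.67 [195.9 323.7] [0.746 0.301]
winder 0.78 [270.9 454.8] [0.478 0.559]
hoop 0.85 [357.6 261. ] [0.406 0.023]
mug 0.8 [376.2 135.8] [ 0.45  -0.488]
```

View pics/top0.png

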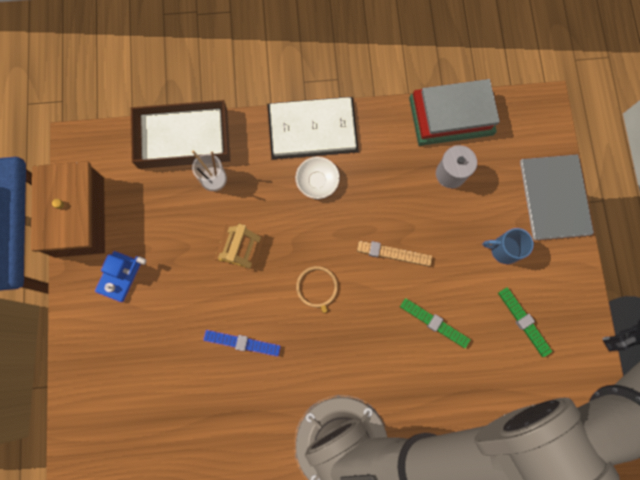

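View pics/side1.png

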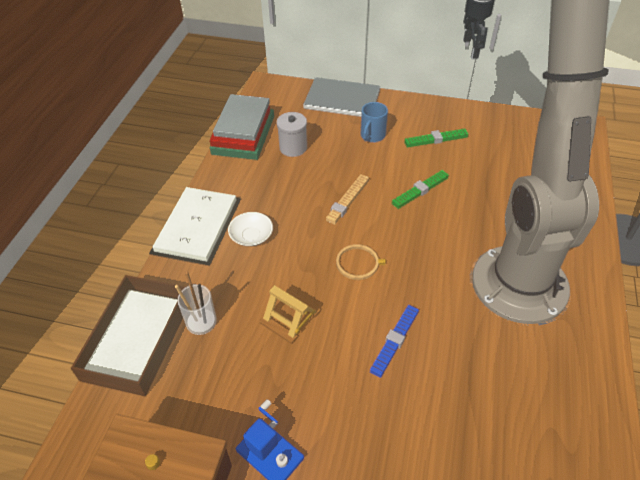

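The wooden beam is the tan one in the top view at about (395,254), with its steel saddle at (375,249). The stand is at (240,246). The blue and green bars are look-alikes. Next I'll measure the axes.

Run:
```python
from h import *
tiles=[]
for n,bp,sp in(("top",(395,254),(240,246)),("side",(348,200),(288,312))):
    f=r.grab_frame(n)
    for t,p in(("beam",bp),("stand",sp)):
        ds=r.outline_of(f,t)
        d=min(ds,key=lambda d:np.hypot(d["rect"][0]+d["rect"][2]/2-p[0],d["rect"][1]+d["rect"][3]/2-p[1]))
        m=d["pixels"].astype(np.uint8); print(n,t,round(d["conf"],2),d["rect"],m.sum())
        if t=="beam":
            pts=np.argwhere(m)[:,::-1].astype(float)
            W=np.array([at_z(f,q,.014)[:2] for q in pts])
            (c,s,a)=cv2.minAreaRect((W*1000).astype(np.float32)); print(np.round(c,1),np.round(s,1),a)
            pix=f["pixels"].astype(int)
            sat=(pix.max(2)-pix.min(2))[m>0]
            g=W[sat<45]; print("weight",len(g),g.mean(0)) if len(g) else 0
        c=f["pixels"][int(p[1])-45:int(p[1])+45,int(p[0])-60:int(p[0])+60]
        tiles.append(cv2.resize(c[...,::-1],(390,292),interpolation=cv2.INTER_CUBIC))
cv2.imwrite("pics/crop.png",np.vstack([np.hstack(tiles[:2]),np.hstack(tiles[2:])]))
```

```text
top beam 0.92 [358.2, 242.8, 72.0, 23.6] 836
[ 481.7 -190.5] [200.1  40.3] 73.35014343261719
weight 130 [ 0.49671343 -0.13754053]
top stand 0.89 [216.2, 223.8, 49.1, 44.9] 1287
side beam 0.66 [324.3, 171.9, 41.8, 49.4] 655
[ 479.8 -181.8] [210.8  43.8] 74.38690185546875
weight 109 [ 0.49188468 -0.13847218]
side stand 0.76 [258.6, 285.7, 63.8, 60.6] 1456
```

View pics/crop.png

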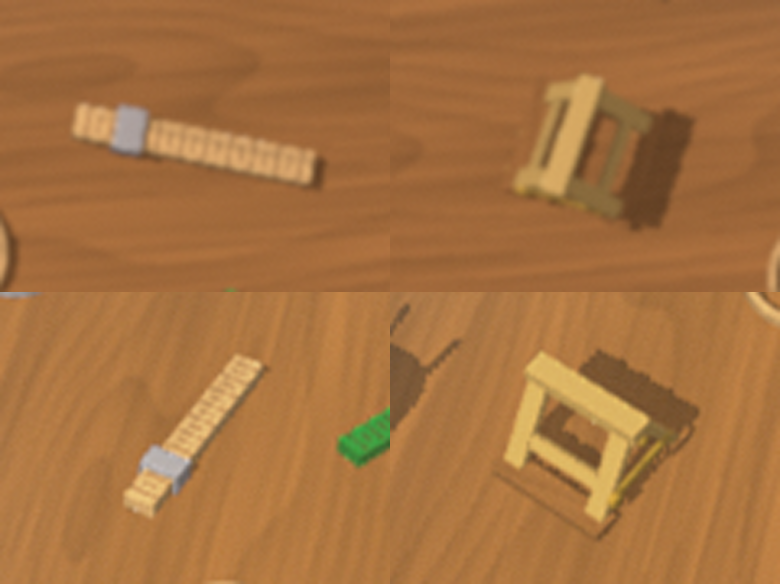

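The crops show the wooden beam with its saddle near the left end, and the stand bar running from the upper right to the lower left. Next I'll triangulate the end points I read off.

Run:
```python
from h import *
ft=r.grab_frame("top"); fs=r.grab_frame("side")
def P(o,c): return np.array(o)+np.array(c)/3.25-.35
T=lambda o,*cs:[P(o,c) for c in cs]
tb=T((335,209),(77,118),(314,166),(130,130)); tsd=T((180,201),(201,77),(164,190))
sb=T((288,155),(141,204),(251,68),(167,172)); ss=T((228,267),(143,69),(255,135))
for nm,a,b,z in(("beam",tb,sb,(.016,.016,.0225)),("stand",tsd,ss,(.08,.08))):
    Q=[[at_z(f,p,zz) for p,zz in zip(l,z)] for f,l in((ft,a),(fs,b))]
    Q=np.array(Q); print(nm,"\n",np.round(Q[:,:,:2],4).tolist())
    for q in Q: print(" len",np.linalg.norm(q[1]-q[0]),"mid",(q[0]+q[1])[:2]/2,"ang",np.arctan2(*(q[1]-q[0])[1::-1]))
    for q in Q[:, :]:
        if nm=="beam":
            u=(q[1]-q[0])/np.linalg.norm(q[1]-q[0]); print(" weight",(q[2]-(q[0]+q[1])/2)[:2]@u[:2])
o=r.get_obs(); print(o["orientation"],Rm(o["orientation"]))
```

```text
beam 
 [[[0.5112, -0.0947], [0.4534, -0.2867], [0.496, -0.1369]], [[0.5058, -0.0976], [0.4474, -0.2827], [0.4913, -0.133]]]
 len 0.20053131636292637 mid [ 0.48231438 -0.19073713] ang -1.8633694822745075
 len 0.19405876723510238 mid [ 0.47661422 -0.19015223] ang -1.8764565031903777
 weight -0.05544208751395534
 weight -0.05893503211292856
stand 
 [[[0.5804, 0.2107], [0.4907, 0.2456]], [[0.5768, 0.2115], [0.4834, 0.2479]]]
 len 0.09631681225329572 mid [0.53554887 0.22811673] ang 2.7704475327329385
 len 0.10018798912619728 mid [0.53009895 0.22971532] ang 2.7693147535999136
[3.10045683e+00 5.06370152e-01 5.92038672e-05] [[ 9.48038421e-01  3.18155859e-01  4.64623048e-05]
 [ 3.18155861e-01 -9.48038420e-01 -5.06480007e-05]
 [ 2.79340918e-05  6.27985052e-05 -9.99999998e-01]]
```

Call:
apply_moves(
  rows=[
    [0.82,-0.73,0.08,0,0,-0.3],
    [0.82,-0.73,0.08,0,0,-0.3],
    [0.82,-0.73,0.08,0,0,-0.3],
    [0.82,-0.73,0.08,0,0,-0.3],
    [0.82,-0.73,0.08,0,0,-0.3],
  ],
  claw=0.6,
)

```text
clock: 2.12
tcp_pos: [0.3532, -0.3979, 0.2114]
orientation: [-2.893, -1.223, -0.002]
contact_force: [-0.0, -0.3, 0.2]
grip_width: 0.0506
gripper_force: 0.0
```

```bash
cat >> h.py <<'E'
def go(p,yaw_y):
    "print move numbers to TCP position p, tool down with tool y at world angle yaw_y"
    o=r.get_obs(); M=Rm(o["orientation"]); y=np.array([np.cos(yaw_y),np.sin(yaw_y),0]); z=np.array([0,0,-1.])
    G=np.column_stack([np.cross(y,z),y,z])
    d=np.array(p)-o["tcp_pos"]
    print("at",np.round(o["tcp_pos"],4),"dist",np.linalg.norm(d).round(3),"t",o["clock"],"w",o["grip_width"])
    print("row",np.round(M.T@d/.25,3),np.round(R.from_matrix(M.T@G).as_rotvec()/(np.pi/2),3))
E
python3 -c "
from h import *
go((.4883,-.1633,.16),-.297)"
```

```text
at [ 0.3532 -0.3979  0.2114] dist 0.276 t 2.125 w 0.05060782151536686
row [ 1.05  -0.266  0.207] [ 0.    -0.001 -0.302]
```

Call:
apply_moves(
  rows=[
    [1.0,-0.26,0.2,0,0,-0.302],
    [1.0,-0.26,0.2,0,0,-0.302],
    [1.0,-0.26,0.2,0,0,-0.302],
    [1.0,-0.26,0.2,0,0,-0.302],
    [1.0,-0.26,0.2,0,0,-0.302],
  ],
)

```text
clock: 2.75
tcp_pos: [0.4815, -0.173, 0.161]
orientation: [-2.522, -1.871, -0.003]
contact_force: [-0.3, -0.0, -0.2]
grip_width: 0.0512
gripper_force: 0.0
```

```bash
python3 -c "
from h import *
go((.4883,-.1633,.045),-.297)"
```

```text
at [ 0.4815 -0.173   0.161 ] dist 0.117 t 2.75 w 0.05118079576730021
row [0.044 0.015 0.464] [ 0.    -0.001  0.002]
```

Go down to just above the beam and look from close by.

Call:
apply_moves(
  rows=[
    [0.044,0.015,0.464,0,0,0],
    [0.044,0.015,0.464,0,0,0],
    [0.044,0.015,0.464,0,0,0],
    [0.044,0.015,0.464,0,0,0],
  ],
)

```text
clock: 3.25
tcp_pos: [0.4875, -0.1693, 0.0469]
orientation: [2.529, 1.861, 0.001]
contact_force: [0.5, -0.7, 0.3]
grip_width: 0.0518
gripper_force: 0.0
```

Run:
```python
from h import *
go((.4883,-.1633,.006),-.297)
t=[]
for n,p in(("top",(390,250)),("side",(348,195))):
    f=r.grab_frame(n); c=f["pixels"][p[1]-45:p[1]+45,p[0]-60:p[0]+60]
    t.append(cv2.resize(c[...,::-1],(390,292),interpolation=cv2.INTER_CUBIC))
cv2.imwrite("pics/c2.png",np.hstack(t))
```

```text
at [ 0.4875 -0.1693  0.0469] dist 0.041 t 3.25 w 0.05183785674988547
row [ 0.024 -0.004  0.164] [ 0.001  0.    -0.003]
```

View pics/c2.png

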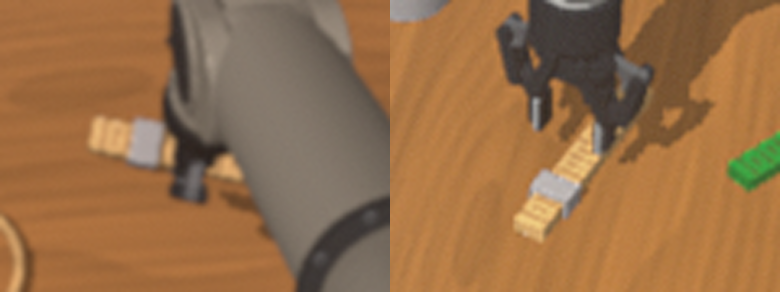

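The fingers straddle the beam just behind the saddle, in the right half at about (570,115). Descending and gripping.

Call:
apply_moves(
  rows=[
    [0.024,-0.004,0.165,0,0,0],
    [0.024,-0.004,0.165,0,0,0],
    [0.024,-0.004,0.165,0,0,0],
  ],
)

```text
clock: 3.72
tcp_pos: [0.4884, -0.1629, 0.0058]
orientation: [2.529, 1.861, 0.002]
contact_force: [0.1, 0.2, 0.1]
grip_width: 0.0511
gripper_force: 0.0
```

Call:
apply_moves(
  rows=[
    [0,0,0,0,0,0],
    [0,0,0,0,0,0],
    [0,0,0,0,0,0],
    [0,0,0,0,0,0],
    [0,0,0,0,0,0],
  ],
  claw=0,
  newtons=50,
)

```text
clock: 4.35
tcp_pos: [0.4885, -0.1629, 0.0057]
orientation: [2.528, 1.861, 0.002]
contact_force: [-1.1, -0.9, 8.2]
grip_width: 0.0266
gripper_force: 49.2
```

```bash
python3 -c "
from h import *
go((.4883,-.1633,.17),-.297); print(r.get_obs()['gripper_force'])"
```

```text
at [ 0.4885 -0.1629  0.0057] dist 0.164 t 4.35 w 0.026647555249802505
row [-0.002  0.001 -0.657] [ 0.002  0.    -0.003]
49.18618977069855
```

Call:
apply_moves(
  rows=[
    [0,0,-0.2,0,0,0],
    [0,0,-0.4,0,0,0],
    [0,0,-0.66,0,0,0],
    [0,0,-0.66,0,0,0],
    [0,0,-0.66,0,0,0],
  ],
)

```text
clock: 4.97
tcp_pos: [0.487, -0.1625, 0.1693]
orientation: [2.53, 1.862, -0.0]
contact_force: [-0.8, 0.1, -1.2]
grip_width: 0.0266
gripper_force: 50.5
```

Run:
```python
from h import *
go((.533,.229,.2),-.372); o=r.get_obs(); print(o["contact_force"],o["moment"])
t=[]
for n,z in(("top",0),("side",0)):
    f=r.grab_frame(n); p=proj(f,o["tcp_pos"])[0].astype(int); print(n,p)
    c=f["pixels"][p[1]-45:p[1]+45,p[0]-60:p[0]+60]
    t.append(cv2.resize(c[...,::-1],(390,292),interpolation=cv2.INTER_CUBIC))
cv2.imwrite("pics/c3.png",np.hstack(t))
```

```text
at [ 0.487  -0.1625  0.1693] dist 0.395 t 4.975 w 0.026612567435954346
row [ 1.55  -0.29  -0.124] [0.    0.    0.045]
[-0.79914375  0.09146231 -1.15733821] [ 0.02487961  0.0368792  -0.03931745]
top [391 239]
side [343 160]
```

View pics/c3.png

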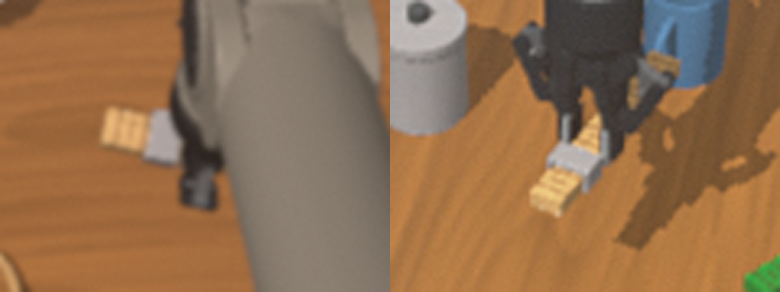

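Run:
```python
from h import *
f=r.grab_frame("side"); o=r.get_obs(); t=o["tcp_pos"]; M=Rm(o["orientation"]); zt=t[2]-.0057
w=np.array([-M[1,1],M[0,1],0]); w*=np.sign(w[1])
O=np.array([283,115])-.35
for nm,c,h in(("weight end",(159,197),.016),("saddle mid",(185,165),.0225),("far end",(277,58),.016)):
    P=at_z(f,O+np.array(c)/3.25,zt+h); print(nm,(P-t)@w,(P-t)@M[:,1])
# side ray vs vertical beam plane -> heights
n=M[:,1]
for nm,c in(("weight end",(159,197)),("far end",(277,58))):
    e,d=ray(f,O+np.array(c)/3.25); P=e+d*((t-e)@n)/(d@n); print(nm,"in plane: along",(P-t)@w,"h",P[2]-zt)
```

```text
weight end 0.07080194563333406 -0.0036752156384396565
saddle mid 0.03494552374078779 -0.0063155165239069146
far end -0.12443765030289765 -0.003251862424877544
weight end in plane: along 0.06454681453319192 h 0.0092259430445234
far end in plane: along -0.13111795860674622 h 0.010010852142761983
```

Call:
apply_moves(
  rows=[
    [0.78,-0.14,-0.1,0,0,0.045],
    [0.78,-0.14,-0.1,0,0,0.045],
    [0.78,-0.14,-0.1,0,0,0.045],
    [0.78,-0.14,-0.1,0,0,0.045],
    [0.78,-0.14,-0.1,0,0,0.045],
  ],
)

```text
clock: 5.75
tcp_pos: [0.5113, 0.0348, 0.193]
orientation: [-2.591, -1.774, 0.003]
contact_force: [0.3, -0.4, -2.4]
grip_width: 0.0265
gripper_force: 50.5
```

```bash
python3 -c "
from h import *
go((.533,.229,.18),-.372)"
```

```text
at [0.5113 0.0348 0.193 ] dist 0.196 t 5.75 w 0.026487798140134067
row [ 0.756 -0.2    0.052] [-0.001  0.001  0.001]
```

Call:
apply_moves(
  rows=[
    [0.2,-0.05,0.05,0,0,0],
    [0.4,-0.1,0.05,0,0,0],
    [0.6,-0.16,0.05,0,0,0],
    [0.756,-0.2,0.05,0,0,0],
    [0.756,-0.2,0.05,0,0,0],
  ],
)

```text
clock: 6.38
tcp_pos: [0.5338, 0.2301, 0.1805]
orientation: [-2.591, -1.775, 0.001]
contact_force: [-0.3, -1.3, -1.9]
grip_width: 0.0264
gripper_force: 50.5
```

```bash
python3 -c "
from h import *
go((.533,.229,.096),-.372)"
```

```text
at [0.5338 0.2301 0.1805] dist 0.085 t 6.375 w 0.02639333576941796
row [-0.005 -0.001  0.338] [-0.001 -0.     0.002]
```

Call:
apply_moves(
  rows=[
    [-0.005,0,0.17,0,0,0],
    [-0.005,0,0.335,0,0,0],
    [-0.005,0,0.335,0,0,0],
    [-0.005,0,0.335,0,0,0],
  ],
)

```text
clock: 6.88
tcp_pos: [0.5345, 0.2262, 0.0987]
orientation: [2.595, 1.769, 0.001]
contact_force: [0.1, -0.1, -0.9]
grip_width: 0.0268
gripper_force: 50.5
```

Run:
```python
from h import *
go((.533,.229,.0865),-.372)
t=[]
for n in("top","side"):
    f=r.grab_frame(n); p=proj(f,r.get_obs()["tcp_pos"])[0].astype(int); print(n,p)
    c=f["pixels"][p[1]-45:p[1]+45,p[0]-60:p[0]+60]
    t.append(cv2.resize(c[...,::-1],(390,292),interpolation=cv2.INTER_CUBIC))
cv2.imwrite("pics/c4.png",np.hstack(t))
```

```text
at [0.5345 0.2262 0.0987] dist 0.013 t 6.875 w 0.026786512189792246
row [ 0.008 -0.01   0.049] [ 0.001 -0.    -0.001]
top [235 240]
side [286 291]
```

View pics/c4.png

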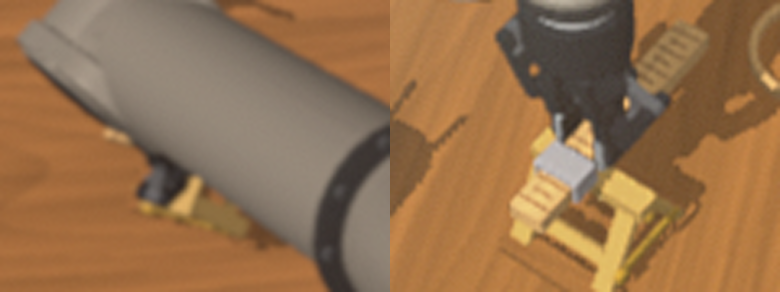

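The beam is over the middle of the bar, crosswise, with the saddle just in front of the bar at (565,165). Lowering gently.

Call:
apply_moves(
  rows=[
    [0.004,-0.005,0.02,0,0,0],
    [0.008,-0.008,0.034,0,0,0],
    [0.008,-0.008,0.042,0,0,0],
    [0.008,-0.008,0.046,0,0,0],
    [0.008,-0.008,0.046,0,0,0],
  ],
)

```text
clock: 7.6
tcp_pos: [0.5324, 0.23, 0.0862]
orientation: [-2.594, -1.772, 0.0]
contact_force: [-0.4, -0.1, -2.0]
grip_width: 0.0262
gripper_force: 50.5
```

```bash
python3 -c "
from h import *
go((.533,.229,.0857),-.372)"
```

```text
at [0.5324 0.23   0.0862] dist 0.001 t 7.6 w 0.02621628616498242
row [-0.003  0.004  0.002] [-0.  0. -0.]
```

Call:
apply_moves(
  rows=[
    [0,0,0.004,0,0,0],
    [0,0,0.004,0,0,0],
  ],
)

```text
clock: 7.85
tcp_pos: [0.5326, 0.2301, 0.0858]
orientation: [2.594, 1.772, 0.001]
contact_force: [-2.1, -1.2, 3.5]
grip_width: 0.0269
gripper_force: 51.0
```

Contact is made at +3.5 N. Releasing.

Call:
apply_moves(
  rows=[
    [0,0,0,0,0,0],
    [0,0,0,0,0,0],
    [0,0,0,0,0,0],
    [0,0,0,0,0,0],
  ],
  claw=0.6,
  newtons=20,
)

```text
clock: 8.35
tcp_pos: [0.5324, 0.23, 0.0852]
orientation: [-2.594, -1.772, -0.0]
contact_force: [0.1, -0.8, -0.0]
grip_width: 0.0515
gripper_force: 0.0
```

Run:
```python
from h import *
go((.533,.229,.25),-.372)
t=[]
for n in("top","side"):
    f=r.grab_frame(n); p=proj(f,r.get_obs()["tcp_pos"])[0].astype(int)
    c=f["pixels"][p[1]-45:p[1]+45,p[0]-60:p[0]+60]
    t.append(cv2.resize(c[...,::-1],(390,292),interpolation=cv2.INTER_CUBIC))
cv2.imwrite("pics/c5.png",np.hstack(t))
```

```text
at [0.5324 0.23   0.0852] dist 0.165 t 8.35 w 0.051503973815382596
row [-0.003  0.004 -0.659] [-0. -0. -0.]
```

View pics/c5.png

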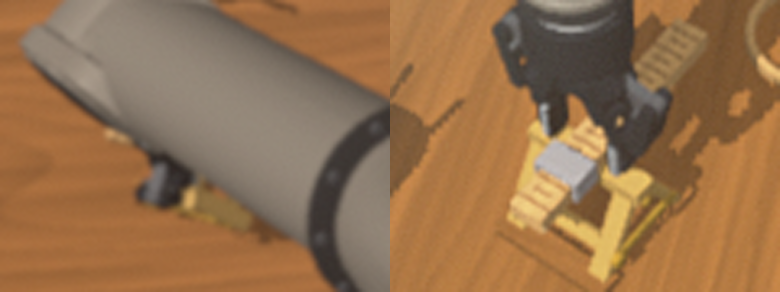

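The beam looks level on the bar with the fingers clear of it. Retreating straight up.

Call:
apply_moves(
  rows=[
    [0,0,-0.1,0,0,0],
    [0,0,-0.25,0,0,0],
    [0,0,-0.5,0,0,0],
    [0,0,-0.7,0,0,0],
    [0,0,-0.7,0,0,0],
  ],
)

```text
clock: 9.07
tcp_pos: [0.5345, 0.2316, 0.265]
orientation: [2.593, 1.771, 0.013]
contact_force: [0.7, -0.3, -0.9]
grip_width: 0.0509
gripper_force: 0.0
```

Run:
```python
from h import *
go((.533,.229,.25),-.372)
f=r.grab_frame("side"); p=(286,291)
c=f["pixels"][p[1]-60:p[1]+60,p[0]-80:p[0]+80]
cv2.imwrite("pics/c6.png",cv2.resize(c[...,::-1],(640,480),interpolation=cv2.INTER_CUBIC))
```

```text
at [0.5345 0.2316 0.265 ] dist 0.015 t 9.075 w 0.05091164007598951
row [-0.012 -0.002  0.06 ] [ 0.004 -0.004 -0.   ]
```

View pics/c6.png

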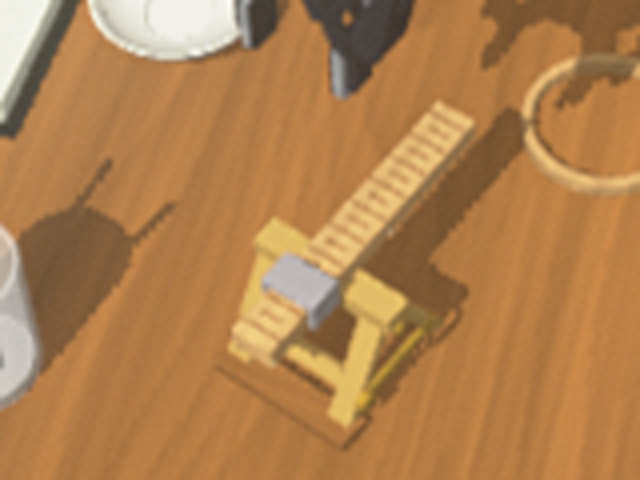

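The beam is on the bar alone, with its ends at crop (455,114) and (254,343). A quick level check before handing in.

Run:
```python
from h import *
f=r.grab_frame("side"); O=np.array([206,231])-.4
u=np.array([np.cos(1.199),np.sin(1.199),0]); n=np.array([-u[1],u[0],0]); t=np.array([.5325,.23,0])
for c in((253,342),(455,114)):
    e,d=ray(f,O+np.array(c)/4); P=e+d*((t-e)@n)/(d@n); print((P-t)@u,P[2])
    Q=at_z(f,O+np.array(c)/4,.096); print(" flat",Q[:2],(Q-t)@u,(Q-t)@n)
```

```text
0.06853611438445892 0.08943481706488932
 flat [0.55562358 0.29784641] 0.07161144246020562 0.003104206767117439
-0.1277523911891621 0.09196732210627245
 flat [0.48525695 0.11410326] -0.12514115353855365 0.001911145073340472
```

```bash
python3 -c "
from bench import r
print(r.hand_in())"
```

```text
the job is handed in; nothing more can be done
None
```

The wooden beam rests crosswise and close to level (about 0.013 rad by my camera measurement) over the middle of the stand's top bar. The arm is clear of it and I touched none of the other things. I handed the job in at about 9 s; the hand-in gave no verdict.

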